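# Clip the spare eyelet cup onto the heel tote's rim

## Task

Pick up the empty clip-on cup and hang it on the outside of the tote's near wall, on a free stretch of the same rim as the full cup: hook over the rim, spring tongue inside. Press it down until it sits fully home on the rim like its neighbour, but gently, without ramming it, and let go. Leave the tote, the full cup and everything else on the bench where they are.

Things in the scene. Friction and masses are not known exactly. Their poses are not given: they have to be found in the camera images.
- cup_grip (a point): Centre of the empty clip-on cup's grip tab (black, ribbed): 12 mm thick (x), 40 wide (y), 38 tall; pinch it across its thickness. 98 mm above the cup's underside, 23 above the underside of the hook's bridge, 19 below the tab's top. x points to the cup's back (hook side), y along the tab, z up. It lies 27 mm behind the cup's middle, 2 mm behind the plane of its flat back.
- cup: Empty clip-on cup, standing on the bench: square, sheet steel, 50 (x) x 56 (y) x 55 mm high, 0.12 to 0.19 kg, with a 44 mm wide strap rising flush with its flat back to the hook's bridge. Origin: centre of its underside; x to its back, z up. Back face at x = 25 mm, from the underside up to the bridge at 75 mm. Once let go part-way, the clip's friction holds it: it does not drop home.
- cup_seat (a point): Under the hook's bridge, 23 mm below cup_grip, same axes; on the rim when home. The wall goes between cup back and a sprung tongue, 36 mm wide: gap 6 mm at the bridge, 2 mm at 30 mm below, under 6 mm at the toe, 47 mm below. So bring the back down touching the wall's outside (at most 1.5 mm off) or the toe lands on the rim. Entry takes 4 to 15 N, sliding on 4 to 14 N.
- tote: Loose open sheet-metal tote, 200 (x) x 340 (y) x 120 mm high, 3.3 kg in all, walls 4 mm, black rubber heels in it (up to 60 mm deep). Origin: centre of its underside. Its -x side, roughly facing the robot, is a drop-front panel hinged along its bottom edge; its latches have play: its top edge may stand up to 5 mm in or out of square, and shifts within that when pushed there with over 4 N.
- tote_rim (a point): Middle of the tote's near rim (top edge of the drop-front panel), mid-thickness, 120 mm above the bench, where it would be were the panel exactly square: the real rim stands up to 5 mm to +x or -x of this, so feel for it. y runs along the rim (170 mm either way), x square to it into the tote. The wall's outer face is 2 mm to -x of its mid-thickness. The hung cup has this yaw.
- full_cup (a joint): Place of the full cup on the near rim: metres along y of tote_rim from the rim's middle, -0.10 to 0.10. It is the same kind of cup, 56 mm wide, holding brass eyelets; it slides along the rim if pushed with over 10 N. The empty cup fits on one side of it at least (the side with more wall).
- plain_cup: Bystander: square steel cup of the same size, without hook or tab (origin: centre of its underside).
- polish_tin: Bystander: flat round dark tin, 84 mm across, 32 mm high (origin: centre of its underside).
- boot: Bystander: brown leather boot with cream sole, 290 mm long, 190 mm high (origin: centre of its sole).
- spray_can: Bystander: white spray can, 66 mm across, 186 mm high (origin: centre of its underside).
- shoe_brush: Bystander: wooden shoe brush, 165 x 60 x 50 mm (origin: centre of its underside).
- hammer: Bystander: hammer lying on the bench, 260 mm long (origin: below its middle).
Things that resemble listed ones, but are neither listed nor needed, are in the scene too. What is shaped like the cup but turquoise is not meant.

How it is judged:
By the outcome, as a careful person would: the job done as asked, in the order asked, and still so for the second after the job is handed in, with the robot touching nothing.
It also fails if it takes over 56 s, if anything falls off the work surface, if the arm or the gripper's body presses on something with over 40 N, if the wrist force passes 120 N, or if a joint passes its speed limit or range.

## Robot

A 6-joint arm with a two-finger parallel gripper is mounted at the origin on the work surface. World frame = base frame: x ahead of the robot, y to its left, z up, the work surface at z = 0. Lengths are in mm, angles in rad, forces in N, time in s.
With the tool pointing down it reaches from about 275 to 750 mm from the base axis. Payload 10.2 kg.
Tool frame: the origin (TCP) lies between the finger pads; the fingertips stand 17 mm ahead of it and the grasp point (between the pads) lies 2 mm behind it; z points along the fingers, y is the line along which they close (so a half turn about z gives the same grasp; the last joint's range is limited). The gripper opens to 85 mm and grips with 20 to 120 N. Pads are 22 mm wide; open, the fingers measure 114 mm over their backs; the gripper's body (76 mm by 85 mm) begins 54 mm behind the grasp point. The pads swing forward as they close: fully open they stand 13 mm farther back than shut.
Start: joints at [1.028, 0.313, 1.498, -0, 1.331, -0.223], TCP at [165.061, 498.383, 221.094] pointing down, gripper open.
Joint ranges: [-2.94, 2.94], [-0.97, 2.17], [0.19, 2.56], [-1.23, 4.37], [0.02, 3.11], [-2.88, 2.88]. Speed limits (rad/s): [2.39, 2.39, 3.01, 3.14, 3.14, 3.14].

## Interface

Orientations are given as a unit quaternion [w, x, y, z].
In Python, from rig import * gives the robot as it stands.
- The arm moves only by the tool step_arm, never from a script. Its argument "commands" is text: rows parted by semicolons, each of 7 numbers parted by spaces: the opening, from 0 (shut) to 1 (fully open), then the shift along the tool's x, y, z in cm, then the turn, a rotation vector about the tool's x, y, z in rad. In form: hand x y z rx ry rz; .... A call has 1 to 20 rows; each row is the pose to reach, as a shift and turn from the pose commanded when the call began, along the tool's axes at that moment; what a row does not reach only later rows make up. A row lasts 1/12 s, in which the tool goes at most 41.7 mm and 7.16 degrees, less where a joint would pass 70% of its speed; a pose out of reach is approached as far as the arm can. A call with a gripper value outside its range is refused whole. The fingers move at their own pace and stop on an object; "newtons" is the grip in N (left out, the last holds). Time passes only in rows, so rows that repeat a pose let the fingers close. It gives the time, the measured TCP pose, the force, the opening and the grip force at its end, in the units of the state.
- sense(): the state, without advancing time (a new reading comes with each control period).
- capture(name): name is "side" or "top"; returns the picture (384x512x3 uint8, red, green, blue); there is no depth.
- camera_model(name): a dict with "mtx" (3x3 intrinsics, pixels), "eye" and "rotation" of the camera in the world. Camera axes: x right, y down, z forward; pixel columns grow to the right and rows downward; lengths in mm; the calibration is good to about 2 mm. A picture is of the moment at which its call begins. camera_model takes no time and is no camera call.
- finish_job(): hands the job in; it is judged then, once.
Trained networks look in the newest picture that a camera, given by its name, has taken for a name from the list of things; names that differ only in an ending like _2 or _b are one class to them, and where a whole thing is asked for, a point or a joint stands for the part that bears it (a point fixed in the world has none). Each returns a list of dicts, best first, with "score" (0 to 1); they miss things now and then, are a little off and sometimes report something else, mostly with a low value. They report only what shows in the picture. A call takes as long as a camera call. They do not tell look-alikes from the thing itself.
- search_frame(camera, label): "rect" ([centre column, centre row, width, height] in pixels, round what is visible of it).
- trace(camera, label): "mask" (384x512 bool, what is visible of it) and "rect" ([centre column, centre row, width, height] in pixels, round what is visible of it).
- spot_point(camera, label): "xy" ([column, row] in pixels: a listed point, or the origin of a listed thing).
The state is a dict: "time_s": time; "joints": joint angles; "dq": joint speeds; "tau": joint torques, N m; "eef_pos": TCP position; "ee_rot": TCP orientation; "force": force on the tool from outside, world axes, zero at the start; "wrist_torque": the same for the moment, N m; "grip_width": opening from 0.0 (shut) to 1.0 (fully open); "grip_force": force on a finger pad.
Only numpy, scipy, OpenCV 4.12 (cv2) and the standard library are available. Lean on these libraries where they do the work, as an engineer would, in place of code of your own. Each camera call takes 0.05 s, during which the arm holds its last target. There are 200 camera calls.

## Working session

There is one attempt and no reset: what is moved stays moved. The work goes in short steps, Python scripts to look and compute and a tool call to move; the robot and the scene stay as the last step left them, time stands still between calls to the robot, and variables do not carry over. Pictures are saved under pics/ and viewed, at most 10 in all, crops included, and the job is handed in when it is done.

Besides the shell and the picture viewer there is one more tool, called after ">>>" by a JSON object that holds its "api" and its "payload". step_arm: Moves the arm, as the interface text tells. Its arguments: {"type":"object","properties":{"commands":{"type":"string"},"newtons":{"type":"number"}},"required":["commands"]}

```bash
mkdir -p pics
python3 - <<'E'
from rig import *
import cv2,numpy as np
for c in("side","top"):
    im=capture(c); cv2.imwrite(f"pics/{c}0.png",im[:,:,::-1])
    m=camera_model(c); print(c,m)
    for l in("cup_grip","cup_seat","cup","tote_rim","tote","full_cup","plain_cup"):
        try:print(l,[(np.round(d["xy"],1).tolist(),round(float(d["score"]),2)) for d in spot_point(c,l)[:4]])
        except Exception as e:print(l,e)
print(sense())
E
```

```text
side {'mtx': array([[418.03456974,   0.        , 252.81075323],
       [  0.        , 418.03456974, 197.0383773 ],
       [  0.        ,   0.        ,   1.        ]]), 'eye': array([  293.50765026, -1190.55886786,  1081.31535131]), 'rotation': array([-0.41607426,  0.90381106, -0.09384519,  0.03465349])}
cup_grip [([257.3, 221.1], 0.85), ([236.1, 198.8], 0.85), ([223.1, 229.7], 0.58)]
cup_seat [([240.8, 200.3], 0.85), ([258.4, 224.2], 0.84), ([222.2, 234.2], 0.82)]
cup [([250.7, 241.0], 0.85), ([219.6, 250.8], 0.68), ([244.3, 225.7], 0.66), ([238.0, 320.7], 0.43)]
tote_rim [([251.8, 151.3], 0.93)]
tote [([274.3, 171.3], 0.92)]
full_cup it knows: boot, cup, cup_grip, cup_seat, hammer, plain_cup, polish_tin, shoe_brush, spray_can, tote, tote_rim
plain_cup [([255.1, 274.3], 0.6)]
top {'mtx': array([[394.86653784,   0.        , 260.01438387],
       [  0.        , 394.86653784, 185.78050115],
       [  0.        ,   0.        ,   1.        ]]), 'eye': array([ 275.56682113,  -62.22674701, 1499.49910882]), 'rotation': array([-0.06280795,  0.70544699, -0.70308415,  0.06381522])}
cup_grip [([
[... 558 characters left out ...]
 'joints': array([ 1.02761189e+00,  3.12887441e-01,  1.49769699e+00,  2.09925201e-05,
        1.33096910e+00, -2.23422786e-01]), 'dq': array([ 6.61409928e-04, -3.94675431e-04, -1.34665210e-04, -3.92919986e-04,
       -4.44787739e-04, -1.03771989e-05]), 'tau': array([ 1.26990592e-03, -4.12104642e+01, -2.59871954e+01, -1.32782498e-04,
        5.48890403e-04, -4.40379893e-06]), 'eef_pos': array([165.05472368, 498.39606434, 221.10173934]), 'ee_rot': array([-2.14131996e-06,  1.59203015e-01,  9.87245866e-01,  2.19525699e-05]), 'force': array([ 0.45316297, -0.87262831, -0.61402983]), 'wrist_torque': array([-0.03500213, -0.00164864,  0.03750887]), 'grip_force': 0.0, 'grip_width': 1.0017021824986516}
```

Run:
```python
import cv2
a=cv2.imread("pics/side0.png");cv2.imwrite("pics/s1.png",cv2.resize(a[110:340,120:400],None,fx=2.6,fy=2.6,interpolation=cv2.INTER_CUBIC))
a=cv2.imread("pics/top0.png");cv2.imwrite("pics/t1.png",cv2.resize(a[90:290,130:400],None,fx=2.9,fy=2.9,interpolation=cv2.INTER_CUBIC))
```

```text
(no output)
```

View pics/s1.png

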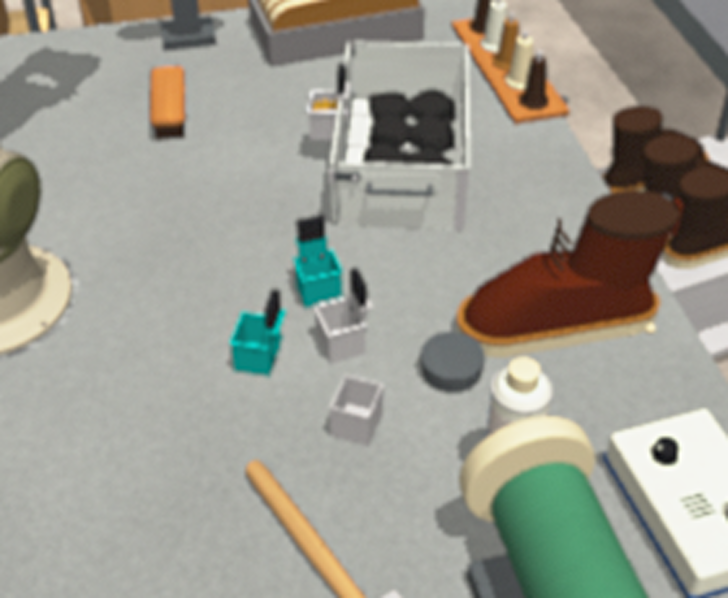

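View pics/t1.png

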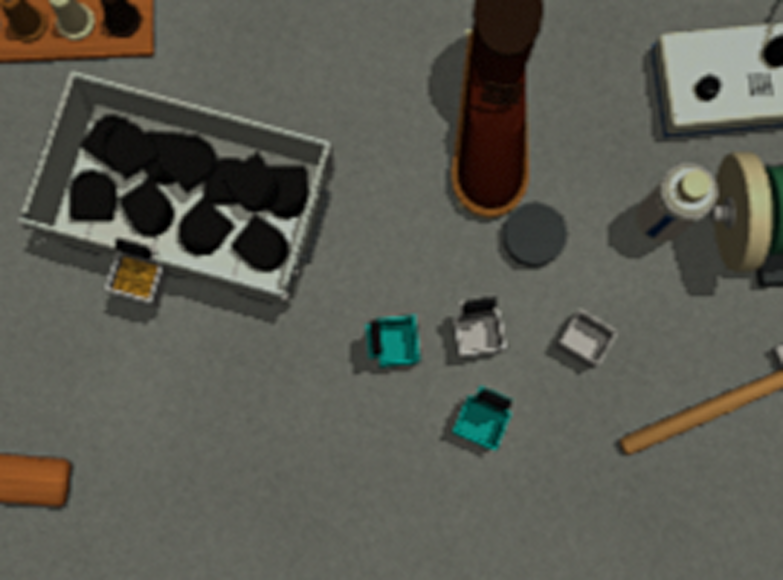

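The side crop shows the steel empty cup with its tab at about px (257,221), and turquoise decoys left of and behind it. The full cup sits on the tote's near rim. In the top view the empty cup's tab is at about (296,195), the full cup's tab at about (176,175), and the near rim runs from (139,166) to (229,192). More free rim lies on the right (‑y) side.

```bash
cat > h.py <<'E'
from rig import *
import cv2,numpy as np
from scipy.spatial.transform import Rotation as R
def cam(c):
    m=camera_model(c); q=m["rotation"]; return m["mtx"],np.array(m["eye"]),R.from_quat(np.r_[q[1:],q[0]]).as_matrix()
def ray(c,p):
    K,e,M=cam(c); return e,M@np.linalg.solve(K,[p[0],p[1],1])
def onz(c,p,z):
    e,d=ray(c,p); return e+d*(z-e[2])/d[2]
def tri(ps,pt):
    (e1,d1),(e2,d2)=ray("side",ps),ray("top",pt)
    s=np.linalg.lstsq(np.c_[d1,-d2],e2-e1,rcond=None)[0]
    a,b=e1+s[0]*d1,e2+s[1]*d2; return (a+b)/2,np.linalg.norm(a-b)
def proj(c,X):
    K,e,M=cam(c); p=K@(M.T@(np.array(X)-e)); return p[:2]/p[2]
E
python3 - <<'E'
from h import *
for n,a,b in(("grip",(257.3,221.1),(297.2,196)),("seat",(258.4,224.2),(293.8,196.2)),("cup",(250.7,241),(292.5,203.6)),("rim",(251.8,151.3),(181.7,175.9)),("tote",(274.3,171.3),(199.7,159.2)),("fullgrip",(250.0,140),(176,175))):
    print(n,tri(a,b))
for n,b,z in (("grip",(297.2,196),98),("seat",(293.8,196.2),75),("cup",(292.5,203.6),0),("rim",(181.7,175.9),120),("rimL",(138.6,166),120),("rimR",(229.3,192.4),120)): print(n,onz("top",b,z))
for n,b,z in (("grip",(257.3,221.1),98),("seat",(258.4,224.2),75),("cup",(250.7,241),0),("rim",(251.8,151.3),120)): print("side",n,onz("side",b,z))
im=capture("top");g=im.max(2)
# tab
for c,name in (((296,195),"tab"),((176,175),"ftab")):
    m=np.zeros(g.shape,np.uint8); x,y=c; m[y-10:y+10,x-12:x+12]=(g[y-10:y+10,x-12:x+12]<45)
    n,l,st,ce=cv2.connectedComponentsWithStats(m); i=1+np.argmin(np.hypot(*(ce[1:]-c).T)/np.sqrt(st[1:,4])); ys,xs=np.nonzero(l==i)
    p=np.array([onz("top",q,117)[:2] for q in zip(xs,ys)]); w,v=np.linalg.eigh(np.cov(p.T)); print(name,len(xs),p.mean(0),v[:,1],np.sqrt(w*12))
for c in("top","side"):
  for lab in("cup","tote"):
    for d in trace(c,lab)[:5]:print(c,lab,np.round(d["rect"],1),round(float(d["score"]),2))
t=trace("top","tote")[0]["mask"].astype(np.uint8)
q=cv2.approxPolyDP(cv2.convexHull(max(cv2.findContours(t,0,2)[0],key=cv2.contourArea)),6,True)[:,0]
for k in q:print(k,onz("top",k,120)[:2])
E
```

```text
grip (array([ 493.30262876, -196.98012797,  103.96461978]), np.float64(2.8652790384746494))
seat (array([ 497.73855498, -187.11319907,   78.65138082]), np.float64(5.422580189942477))
cup (array([ 474.94688385, -188.11442502,    3.4440137 ]), np.float64(6.061687126874847))
rim (array([562.02889917, 219.78735774,  99.08292596]), np.float64(5.3525385898019895))
tote (array([645.7345488 , 169.10403913,  18.79702752]), np.float64(3.112994296741853))
fullgrip (array([556.23125449, 229.88432605, 148.33693506]), np.float64(2.9299632188542075))
grip [ 492.77880518 -197.46930356   98.        ]
seat [ 495.5621006  -187.26871358   75.        ]
cup [ 478.47003506 -188.5286457     0.        ]
rim [560.43850474 215.54295186 120.        ]
rimL [596.07981549 371.22996038 120.        ]
rimR [501.42522073  44.83368683 120.        ]
side grip [ 495.99058245 -190.75106433   98.        ]
side seat [ 501.25478754 -183.1608826    75.        ]
side cup [ 472.44720378 -185.20762681    0.        ]
side rim [553.60743753 189.16438424 120.        ]
tab 61 [ 489.86796033 -186.9750778 ] [-0.29548315  0.95534795] [19.67169128 39.97919137]
ftab 53 [560.48073214 238.37797911] [0.31240744 0.94994821] [15.42228161 44.45256486]
top cup [265.8 209.3  21.1  14.7] 0.77
top cup [296.2 201.8  19.2  23.3] 0.59
top cup [298.6 232.6  17.1  17.2] 0.59
top tote [192.1 155.4 102.9  75.6] 0.77
side cup [218.9 239.3  23.1  32.2] 0.8
side cup [250.6 231.5  22.6  35.2] 0.78
side cup [241.9 210.3  16.8  31.7] 0.66
side tote [268.3 162.2  60.   74.5] 0.71
side tote [292.6 248.8  26.6  22.8] 0.24
[156 115] [788.12900349 318.57133881]
[244 139] [697.90499497  -5.14169391]
[230 194] [495.70064366  42.26046345]
[171 192] [502.14106501 251.15399826]
[138 166] [596.07208088 373.37744497]
```

```bash
cat > fit.py <<'E'
from h import *
from scipy.optimize import minimize
def boxpts(x,y,yaw,z0,dx,dy,zr):
    c,s=np.cos(yaw),np.sin(yaw)
    return [(x+c*a-s*b,y+s*a+c*b,z0+z) for a in dx for b in dy for z in zr]
TAB=((21,33),(-20,20),(79,117)); S=8
def cover(c,pts,x0,y0,n):
    h=cv2.convexHull(np.array([((proj(c,p)-[x0,y0]+.5)*S) for p in pts],np.float32).round().astype(np.int32))
    m=np.zeros((n*S,n*S),np.float32); cv2.fillConvexPoly(m,h,1); return cv2.resize(m,(n,n),interpolation=cv2.INTER_AREA)
def fit(ims,g,z0,centers,n=24):
    tg={}
    for c,(u,v) in centers.items():
        x0,y0=int(u)-n//2,int(v)-n//2; a=ims[c].max(2)[y0:y0+n,x0:x0+n].astype(float)
        tg[c]=(x0,y0,np.clip((100-a)/70,0,1))
    def cost(p):
        t=0
        for c,(x0,y0,a) in tg.items():
            m=cover(c,boxpts(*p[:2],p[2],z0,*TAB),x0,y0,n); w=cv2.dilate(m,np.ones((5,5)))>0
            t+=((m-a)**2)[w].sum()
        return t
    best=min((minimize(cost,[g[0],g[1],y],method="Nelder-Mead",options=dict(initial_simplex=[[g[0],g[1],y],[g[0]+8,g[1],y],[g[0],g[1]+8,y],[g[0],g[1],y+.15]])) for y in (g[2]-.15,g[2],g[2]+.15)),key=lambda r:r.fun)
    x,y,w=best.x; return best.x,best.fun,(x+27*np.cos(w),y+27*np.sin(w))
E
python3 - <<'E'
from fit import *
ims={c:capture(c) for c in("side","top")}
for c in((("side","top")),("top",),("side",)):
    C={"side":(257,221),"top":(296,195)}; print("cup",c,fit(ims,(468,-196,.25),0,{k:C[k] for k in c}))
    C={"side":(250.5,141),"top":(176,175)}; print("full",c,fit(ims,(530,238,-.28),45,{k:C[k] for k in c}))
# rim line subpixel in top image
g=cv2.GaussianBlur(ims["top"].astype(np.float32).mean(2),(0,0),.6)
A={"near":((596,372),(499,44)),"far":((788,318.6),(698,-5.1)),"left":((596,372),(788,318.6)),"right":((499,44),(698,-5.1))}
for k,(a,b) in A.items():
    a,b=np.array(a),np.array(b); d=(b-a)/np.linalg.norm(b-a); nrm=np.array([d[1],-d[0]]); P=[];T=[]
    for t in np.linspace(.06,.94,60):
        o=np.linspace(-9,9,61); pts=np.array([proj("top",[*(a+t*(b-a)+nrm*q),120]) for q in o],np.float32)
        v=cv2.remap(g,pts[None,:,0],pts[None,:,1],cv2.INTER_CUBIC)[0]; i=v.argmax(); P.append(o[i]);T.append(t)
    P,T=np.array(P),np.array(T); ok=abs(P-np.median(P))<4
    for _ in range(3):
        f=np.polyfit(T[ok],P[ok],1); ok=abs(P-np.polyval(f,T))<1.5
    e0,e1=a+nrm*np.polyval(f,0),b+nrm*np.polyval(f,1); dd=e1-e0; print(k,ok.sum(),e0.round(1),e1.round(1),"angle",round(np.arctan2(dd[1],dd[0]),4))
E
```

```text
Traceback (most recent call last):
  File "fit.py", line 21, in fit
    best=min((minimize(cost,[g[0],g[1],y],method="Nelder-Mead",options=dict(initial_simplex=[[g[0],g[1],y],[g[0]+8,g[1],y],[g[0],g[1]+8,y],[g[0],g[1],y+.15]])) for y in (g[2]-.15,g[2],g[2]+.15)),key=lambda r:r.fun)
  File "fit.py", line 21, in <genexpr>
    best=min((minimize(cost,[g[0],g[1],y],method="Nelder-Mead",options=dict(initial_simplex=[[g[0],g[1],y],[g[0]+8,g[1],y],[g[0],g[1]+8,y],[g[0],g[1],y+.15]])) for y in (g[2]-.15,g[2],g[2]+.15)),key=lambda r:r.fun)
              ~~~~~~~~^^^^^^^^^^^^^^^^^^^^^^^^^^^^^^^^^^^^^^^^^^^^^^^^^^^^^^^^^^^^^^^^^^^^^^^^^^^^^^^^^^^^^^^^^^^^^^^^^^^^^^^^^^^^^^^^^^^^^^^^^^^^^^^^^^^^^^^^^
  File "fit.py", line 18, in cost
    m=cover(c,boxpts(*p[:2],p[2],z0,*TAB),x0,y0,n); w=cv2.dilate(m,np.ones((5,5)))>0
  File "fit.py", line 8, in cover
    h=cv2.convexHull(np.array([((proj(c,p)-[x0,y0]+.5)*S) for p in pts],np.float32).round().astype(np.int32))
                                 ~~~~^^^^^
  File "h.py", line 15, in proj
    K,e,M=cam(c); p=K@(M.T@(np.array(X)-e)); return p[:2]/p[2]
          ~~~^^^
  File "h.py", line 5, in cam
    m=camera_model(c); q=m["rotation"]; return m["mtx"],np.array(m["eye"]),R.from_quat(np.r_[q[1:],q[0]]).as_matrix()
ValueError: time passes only in moves, steps and waits
```

```bash
sed -i 's/^def cam/from functools import lru_cache\n@lru_cache\ndef cam/' h.py
cat > meas.py <<'E'
from fit import *
def lines(im,A={"near":((596,372),(499,44)),"far":((788,318.6),(698,-5.1)),"left":((596,372),(788,318.6)),"right":((499,44),(698,-5.1))}):
  g=cv2.GaussianBlur(im.astype(np.float32).mean(2),(0,0),.6)
  for k,(a,b) in A.items():
    a,b=np.array(a),np.array(b); d=(b-a)/np.linalg.norm(b-a); nrm=np.array([d[1],-d[0]]); P=[];T=[]
    for t in np.linspace(.06,.94,60):
        o=np.linspace(-9,9,61); pts=np.array([proj("top",[*(a+t*(b-a)+nrm*q),120]) for q in o],np.float32)
        v=cv2.remap(g,pts[None,:,0],pts[None,:,1],cv2.INTER_CUBIC)[0]; i=v.argmax(); P.append(o[i]);T.append(t)
    P,T=np.array(P),np.array(T); ok=abs(P-np.median(P))<4
    for _ in range(3):
        f=np.polyfit(T[ok],P[ok],1); ok=abs(P-np.polyval(f,T))<1.5
    e0,e1=a+nrm*np.polyval(f,0),b+nrm*np.polyval(f,1); dd=e1-e0; print(k,ok.sum(),e0.round(1),e1.round(1),"angle",round(np.arctan2(dd[1],dd[0]),4))
E
python3 - <<'E'
from meas import *
ims={c:capture(c) for c in("side","top")}
for c in((("side","top")),("top",),("side",)):
    C={"side":(257,221),"top":(296,195)}; print("cup",c,fit(ims,(468,-196,.25),0,{k:C[k] for k in c}))
    C={"side":(250.5,141),"top":(176,175)}; print("full",c,fit(ims,(530,238,-.28),45,{k:C[k] for k in c}))
lines(ims["top"])
E
```

```text
cup ('side', 'top') (array([ 4.68070628e+02, -1.88522844e+02, -2.52333014e-02]), np.float64(36.71775091677296), (np.float64(495.062032400407), np.float64(-189.20407062354948)))
full ('side', 'top') (array([ 5.29822534e+02,  2.37244295e+02, -1.87681904e-01]), np.float64(35.236917251275514), (np.float64(556.3483977764247), np.float64(232.20658069433796)))
cup ('top',) (array([ 4.67695284e+02, -1.94855506e+02,  2.57837099e-01]), np.float64(11.776635642538265), (np.float64(493.80276575962773), np.float64(-187.97078297824288)))
full ('top',) (array([ 5.28208797e+02,  2.38883520e+02, -2.58364617e-01]), np.float64(12.258209103954082), (np.float64(554.3126425242054), np.float64(231.98502607828596)))
cup ('side',) (array([ 4.70661381e+02, -1.81549769e+02, -1.13513206e-01]), np.float64(17.379300860969387), (np.float64(497.48761697976425), np.float64(-184.60804830970716)))
full ('side',) (array([ 5.32814735e+02,  2.46707503e+02, -1.81717216e-01]), np.float64(14.810158242984693), (np.float64(559.3701749796004), np.float64(241.82809603054915)))
near 42 [602.4 370.1] [507.9  41.4] angle -1.8506
far 60 [788.5 318.5] [697.4  -4.9] angle -1.8456
left 60 [597.7 378.1] [789.6 324.2] angle -0.2737
right 55 [501.4  53.8] [6.994e+02 6.000e-01] angle -0.2625
```

Run:
```python
import cv2,numpy as np
a=cv2.imread("pics/top0.png")[183:223,277:317];b=cv2.imread("pics/side0.png")[208:258,228:278]
cv2.imwrite("pics/z.png",np.hstack([cv2.resize(a,(400,400),interpolation=cv2.INTER_CUBIC),cv2.resize(b,(400,400),interpolation=cv2.INTER_CUBIC)]))
```

```text
(no output)
```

View pics/z.png

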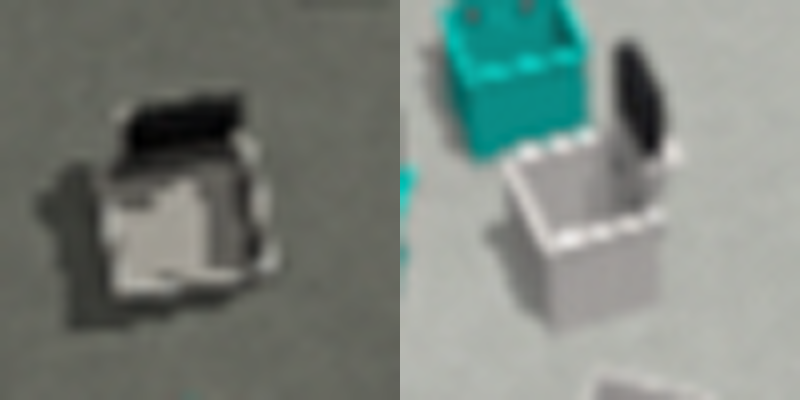

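The zoom (top at left, side at right) shows the cup rim's corners: top at (115,290) and (272,265), side at (510,165), (560,240) and (662,213). The tab slopes up to the right in the top view.

Run:
```python
from h import *
T=lambda u,v:onz("top",(277+u/10-.5,183+v/10-.5),55)[:2]
S=lambda u,v:onz("side",(228+(u-400)/8-.5,208+v/8-.5),55)[:2]
a,b=T(115,290),T(272,265); d=b-a; print("front edge",a,b,np.linalg.norm(d),"yaw",np.arctan2(d[1],d[0])+np.pi/2)
l,f,r=S(508,165),S(558,240),S(664,213)
print("side",l,f,r); d=f-l; print(np.linalg.norm(d),np.arctan2(d[1],d[0])+np.pi/2); d=r-f; print(np.linalg.norm(d),np.arctan2(d[1],d[0]))
s=sense(); print(s["eef_pos"],2*np.arctan2(s["ee_rot"][2],s["ee_rot"][1]),R.from_quat(np.r_[s["ee_rot"][1:],s["ee_rot"][0]]).as_matrix().round(3).tolist())
```

```text
front edge [ 441.70447088 -167.02099826] [ 451.14017676 -224.8801112 ] 58.623455166939046 yaw 0.16165763375933095
side [ 442.33994463 -169.23088307] [ 455.07838708 -217.94730397] [ 502.30851016 -211.97291919]
50.35432039032314 0.255755242298604
47.60648904532774 0.12582693868901512
[165.04988719 498.39281818 221.0933704 ] 2.821807100653361 [[-0.949, 0.314, -0.0], [0.314, 0.949, -0.0], [-0.0, -0.0, -1.0]]
```

>>> {"api": "step_arm", "payload": {"commands": "0.6 -53 -54.7 -2 0 0 1.07;0.6 -53 -54.7 -2 0 0 1.07;0.6 -53 -54.7 -2 0 0 1.07;0.6 -53 -54.7 -2 0 0 1.07;0.6 -53 -54.7 -2 0 0 1.07;0.6 -53 -54.7 -2 0 0 1.07;0.6 -53 -54.7 -2 0 0 1.07;0.6 -53 -54.7 -2 0 0 1.07;0.6 -53 -54.7 -2 0 0 1.07;0.6 -53 -54.7 -2 0 0 1.07;0.6 -53 -54.7 -2 0 0 1.07;0.6 -53 -54.7 -2 0 0 1.07;0.6 -53 -54.7 -2 0 0 1.07;0.6 -53 -54.7 -2 0 0 1.07;0.6 -53 -54.7 -2 0 0 1.07;0.6 -53 -54.7 -2 0 0 1.07;0.6 -53 -54.7 -2 0 0 1.07;0.6 -53 -54.7 -2 0 0 1.07;0.6 -53 -54.7 -2 0 0 1.07;0.6 -53 -54.7 -2 0 0 1.07", "newtons": 60}}

```text
time_s: 2.87
eef_pos: [496.7, -190.2, 240.3]
ee_rot: [-0.0, 0.641, 0.767, -0.0]
force: [-0.2, 0.1, -0.5]
grip_width: 0.6
grip_force: 0.0
```

>>> {"api": "step_arm", "payload": {"commands": "0.6 0.25 0 4 0 0 0;0.6 0.25 0 8 0 0 0;0.6 0.25 0 11 0 0 0;0.6 0.25 0 13 0 0 0;0.6 0.25 0 13 0 0 0;0.6 0.25 0 13 0 0 0"}}

```text
time_s: 3.37
eef_pos: [495.6, -184.3, 111.4]
ee_rot: [-0.0, 0.64, 0.768, -0.0]
force: [0.9, 0.7, 0.5]
grip_width: 0.596
grip_force: 0.0
```

Run:
```python
from h import *
s=sense(); print(s["eef_pos"],s["force"])
a=capture("top");b=capture("side");cv2.imwrite("pics/a.png",np.hstack([cv2.resize(a[160:240,250:330],(400,400),interpolation=cv2.INTER_CUBIC),cv2.resize(b[190:270,210:290],(400,400),interpolation=cv2.INTER_CUBIC)])[:,:,::-1])
```

```text
[ 495.59687716 -184.28032806  111.43741479] [0.90170799 0.72299577 0.53751754]
```

View pics/a.png

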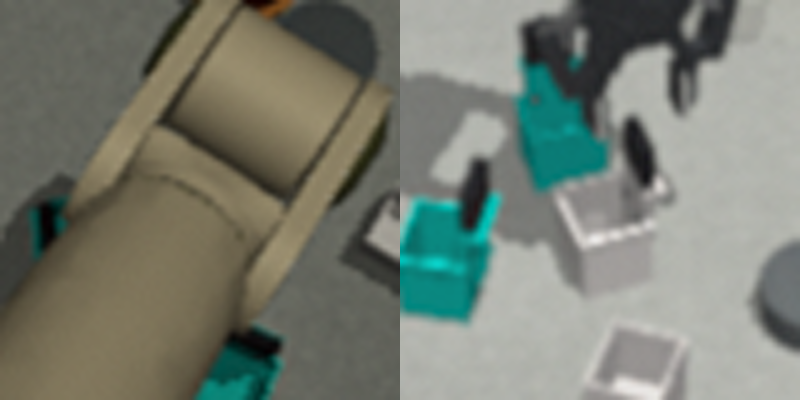

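The fingers sit left and right of the tab in the side view, but look higher up the image than expected, with the tips at crop (600,125) and (685,105). I'll check this by projecting the tips.

Run:
```python
from h import *
s=sense();p=s["eef_pos"];u=np.array([.983,.177,0])
f=lambda X:((proj("side",X)+.5-[210,190])*5+[400,0]).round()
for z in(-17,-8,0,20):print(z,f(p+u*30+[0,0,z]),f(p-u*30+[0,0,z]))
for z in (117,79): print("tab",f([496,-187.5,z]))
for y in(-150,-165,-185,-205):print(y,f([496,y,117]),f([496,y,79]))
for c in("side",): print([(((d["xy"]+np.array([.5,.5])-[210,190])*5+[400,0]).round(),d["score"]) for d in spot_point(c,"cup_grip")])
```

```text
-17 [679. 143.] [597. 166.]
-8 [679. 133.] [597. 157.]
0 [679. 124.] [596. 148.]
20 [679. 103.] [596. 126.]
tab [638. 134.]
tab [638. 175.]
-150 [627.  98.] [627. 138.]
-165 [631. 112.] [632. 153.]
-185 [637. 132.] [638. 172.]
-205 [643. 152.] [644. 193.]
[(array([630., 147.]), 0.8), (array([473., 175.]), 0.71), (array([518.,  42.]), 0.61)]
```

Run:
```python
from h import *
s=sense(); print(s["eef_pos"])
b=capture("side");im=cv2.resize(b[195:245,230:290],(780,598),interpolation=cv2.INTER_CUBIC)[:,:,::-1].copy()
p=s["eef_pos"];u=np.array([.983,.177,0])
for k in(-30,0,30):
  for z in(-17,0):
    q=((proj("side",p+u*k+[0,0,z])+.5-[230,195])*13).astype(int); cv2.circle(im,tuple(map(int,q)),5,(0,0,255) if z else (255,0,0),-1)
cv2.imwrite("pics/b.png",im)
```

```text
[ 496.5516601  -185.24977644  113.02165212]
```

View pics/b.png

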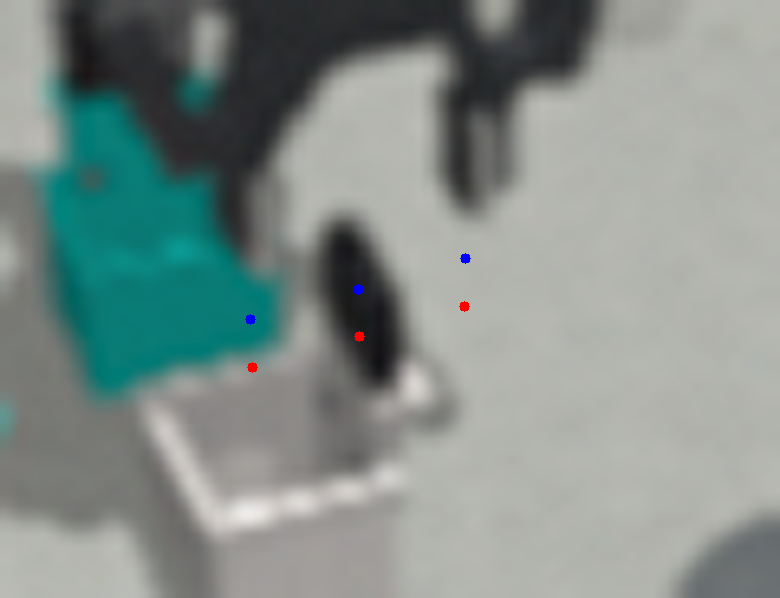

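The tips show at (470,205) and (265,265), about 100 px above the predicted red dots at (464,306) and (252,367). A wider view should tell me whether that is height or y.

Run:
```python
from h import *
s=sense(); print(s["eef_pos"],s["joints"])
b=capture("side");k=6;x0,y0=200,150;im=cv2.resize(b[y0:y0+100,x0:x0+120],None,fx=k,fy=k,interpolation=cv2.INTER_CUBIC)[:,:,::-1].copy()
p=s["eef_pos"];u=np.array([.983,.177,0]);v=np.array([-.177,.983,0])
def dot(X,c):
    q=((proj("side",X)+.5-[x0,y0])*k).astype(int); cv2.circle(im,tuple(map(int,q)),3,c,-1)
for a in(-42,42):
  for e in(-38,38): dot(p+u*a+v*e+[0,0,56],(0,255,0))
for a in(-38,38):
  for e in(-42,42): dot(p+u*a+v*e+[0,0,56],(0,255,255))
for z in range(0,200,20): dot(p+[0,0,z],(0,0,255))
cv2.imwrite("pics/c.png",im)
print("init TCP in side0/top0",proj("side",[165,498.4,221]),proj("top",[165,498.4,221]))
```

```text
[ 496.46503512 -185.25304029  112.84062453] [-5.78444071e-01  4.32141234e-01  1.62873998e+00  5.65791518e-05
  1.07767321e+00 -7.59714750e-01]
init TCP in side0/top0 [148.89159446 103.36591109] [ 80.33670886 292.62128924]
```

View pics/c.png

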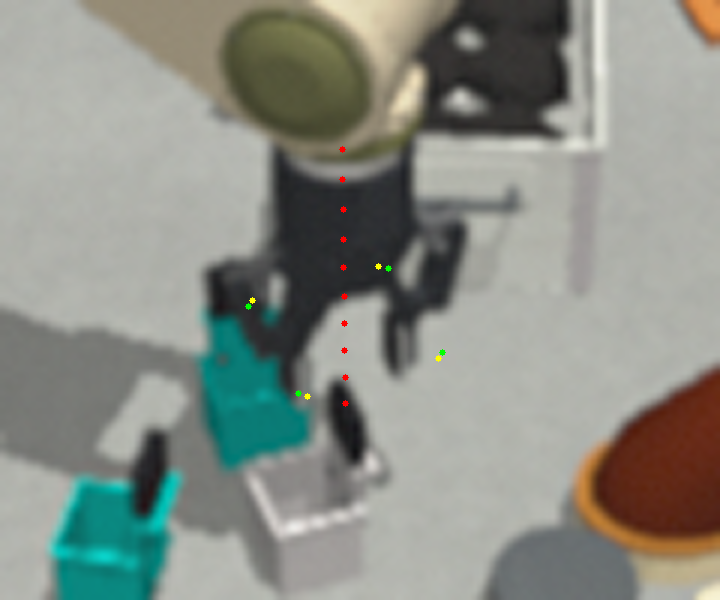

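The gripper appears shifted about 30 to 40 px up at this scale (20–28 mm) from its predicted pose: the body bottom is at about (345,300) and the tips at (400,372) and (300,400). I'll check the start-pose pictures, where both cameras saw the hand.

Run:
```python
from h import *
out=[]
p=np.array([165,498.4,221]);y=np.array([.314,.949,0])
for c in("top","side"):
    b=cv2.imread(f"pics/{c}0.png");q=proj(c,p);x0,y0=(q-40).astype(int);x0=max(x0,0);k=5
    im=cv2.resize(b[y0:y0+80,x0:x0+80],None,fx=k,fy=k,interpolation=cv2.INTER_CUBIC)
    for e in(-50,0,50):
      for z in(-4,56,150):
        r=((proj(c,p+y*e+[0,0,z])+.5-[x0,y0])*k).astype(int); cv2.circle(im,tuple(map(int,r)),3,(0,0,255) if z<0 else (0,255,0) if z<100 else (255,0,0),-1)
    out.append(im)
cv2.imwrite("pics/d.png",np.hstack(out))
```

```text
(no output)
```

View pics/d.png

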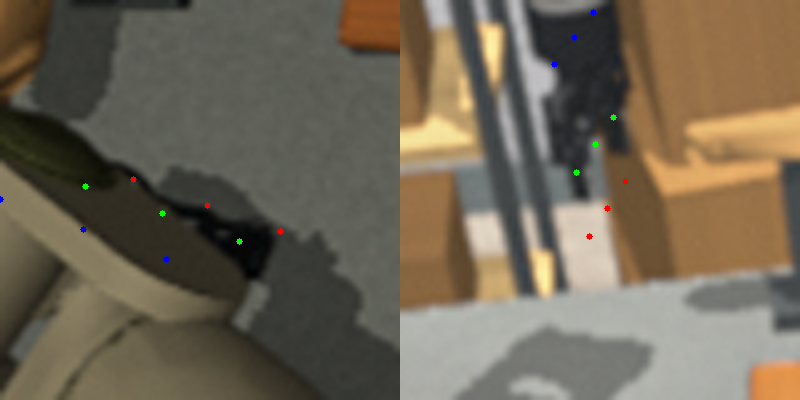

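Both cameras show the fingers about 25–33 mm back from where the TCP description puts them. A gentle 20 N close at this height tests it physically. If the tab is between the pads, the hand stops at about 0.14.

>>> {"api": "step_arm", "payload": {"commands": "0.05 0 0 0 0 0 0;0.05 0 0 0 0 0 0;0.05 0 0 0 0 0 0;0.05 0 0 0 0 0 0;0.05 0 0 0 0 0 0;0.05 0 0 0 0 0 0;0.05 0 0 0 0 0 0;0.05 0 0 0 0 0 0", "newtons": 20}}

```text
time_s: 4.28
eef_pos: [495.8, -185.0, 111.1]
ee_rot: [-0.0, 0.64, 0.768, -0.0]
force: [0.1, 0.1, -1.0]
grip_width: 0.053
grip_force: 0.0
```

Run:
```python
from h import *
s=sense(); print(s["eef_pos"],s["force"],s["grip_width"],s["grip_force"])
b=capture("side");k=8;x0,y0=215,180;im=cv2.resize(b[y0:y0+70,x0:x0+80],None,fx=k,fy=k,interpolation=cv2.INTER_CUBIC)[:,:,::-1].copy()
for z in(-17,0,20,40):
    q=((proj("side",s["eef_pos"]+[0,0,z])+.5-[x0,y0])*k).astype(int); cv2.circle(im,tuple(map(int,q)),3,(0,0,255),-1)
cv2.imwrite("pics/e.png",im)
```

```text
[ 495.76440757 -185.03019609  111.06329882] [ 0.1052986   0.09698893 -0.95442334] 0.05312202789311862 0.0
```

View pics/e.png

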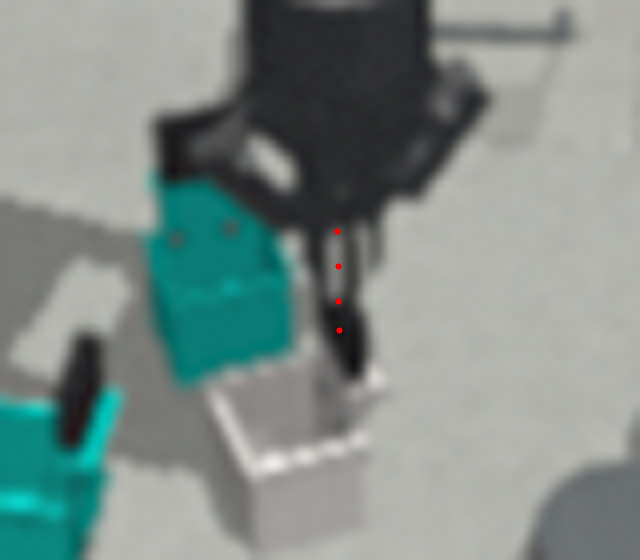

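It closed on nothing. The tips hide the tab's top end, so they are above the tab at about z 117, roughly 23 mm farther back than documented. I'll open, go lower and re-test the grip.

>>> {"api": "step_arm", "payload": {"commands": "0.5 0 0 0 0 0 0;0.5 0 0 0 0 0 0;0.5 0 0 0 0 0 0;0.5 0 0 0 0 0 0;0.5 0 0 1 0 0 0;0.5 0 0 2 0 0 0;0.5 0 0 2.8 0 0 0;0.5 0 0 2.8 0 0 0;0.5 0 0 2.8 0 0 0"}}

```text
time_s: 5.08
eef_pos: [495.5, -184.9, 82.4]
ee_rot: [-0.001, 0.64, 0.768, -0.0]
force: [-0.8, -0.1, 0.1]
grip_width: 0.502
grip_force: 0.0
```

>>> {"api": "step_arm", "payload": {"commands": "0.05 0 0 0 0 0 0;0.05 0 0 0 0 0 0;0.05 0 0 0 0 0 0;0.05 0 0 0 0 0 0;0.05 0 0 0 0 0 0;0.05 0 0 0 0 0 0;0.05 0 0 0 0 0 0", "newtons": 20}}

```text
time_s: 5.67
eef_pos: [496.0, -185.2, 83.5]
ee_rot: [0.0, 0.64, 0.768, 0.0]
force: [0.2, 0.5, 4.6]
grip_width: 0.131
grip_force: 26.3
```

>>> {"api": "step_arm", "payload": {"commands": "0.05 0 0 0 0 0 0;0.05 0 0 -1 0 0 0;0.05 0 0 -3 0 0 0;0.05 0 0 -6 0 0 0;0.05 0 0 -9 0 0 0;0.05 0 0 -12 0 0 0;0.05 0 0 -15 0 0 0;0.05 0 0 -18 0 0 0;0.05 0 0 -18 0 0 0;0.05 0 0 -18 0 0 0;0.05 0 0 -18 0 0 0", "newtons": 70}}

```text
time_s: 6.58
eef_pos: [495.3, -184.8, 262.1]
ee_rot: [-0.001, 0.64, 0.768, -0.0]
force: [0.5, 0.3, -1.8]
grip_width: 0.125
grip_force: 68.4
```

Run:
```python
from h import *
s=sense(); print(s["eef_pos"],s["force"],s["grip_width"],s["grip_force"],s["ee_rot"])
b=capture("side");cv2.imwrite("pics/f0.png",b[:,:,::-1]);capture("top")
q=proj("side",s["eef_pos"]);print(q)
for c in("side","top"):
  for l in("cup","cup_grip","cup_seat"):print(c,l,[(np.round(d["xy"],1).tolist(),round(float(d["score"]),2)) for d in spot_point(c,l)[:5]])
x0,y0=(q-[45,40]).astype(int);k=6;im=cv2.resize(b[y0:y0+95,x0:x0+100],None,fx=k,fy=k,interpolation=cv2.INTER_CUBIC)[:,:,::-1].copy()
for z in(0,20,-20,-80):
    r=((proj("side",s["eef_pos"]+[0,0,z])+.5-[x0,y0])*k).astype(int); cv2.circle(im,tuple(map(int,r)),3,(0,0,255),-1)
cv2.imwrite("pics/f.png",im); print(x0,y0)
```

```text
[ 495.2886767  -184.7518557   262.10475683] [ 0.48063885  0.322409   -1.80443918] 0.12542867001537525 68.38160276412964 [-1.00494332e-03  6.40323715e-01  7.68104495e-01 -1.23270083e-04]
[256.24419167 182.12765652]
side cup [([243.3, 226.4], 0.88), ([246.9, 204.2], 0.7), ([219.2, 249.2], 0.56)]
side cup_grip [([256.5, 176.3], 0.86), ([221.9, 232.3], 0.68), ([234.5, 200.8], 0.63)]
side cup_seat [([223.6, 236.2], 0.97), ([240.3, 201.9], 0.82), ([258.6, 183.2], 0.68)]
top cup [([296.1, 236.8], 0.77), ([132.9, 256.2], 0.62), ([298.3, 198.0], 0.58), ([265.0, 213.3], 0.46)]
top cup_grip [([258.5, 206.6], 0.62), ([299.5, 226.0], 0.56), ([298.4, 186.8], 0.48)]
top cup_seat [([300.1, 229.4], 0.68), ([259.8, 208.5], 0.42), ([300.1, 185.9], 0.36)]
211 142
```

View pics/f.png

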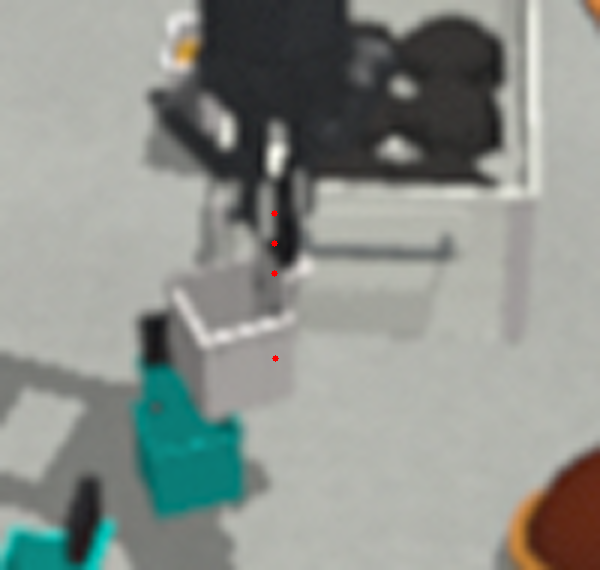

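The cup hangs upright in the hand (body at about (235,345), tab between the fingers). The underside is 83.5 mm below the measured TCP. Now to carry it to a spot 25 mm outside the wall, still high.

>>> {"api": "step_arm", "payload": {"commands": "0.05 1 0.25 0 0 0 0.02;0.05 3 0.7 0 0 0 0.05;0.05 5.5 1.3 0 0 0 0.09;0.05 8 1.9 0 0 0 0.13;0.05 10.5 2.5 0 0 0 0.17;0.05 13 3.1 0 0 0 0.21;0.05 15.5 3.7 0 0 0 0.25;0.05 18 4.3 0 0 0 0.28;0.05 20.5 4.8 0 0 0 0.31;0.05 23 5.4 0 0 0 0.34;0.05 25.5 6 0 0 0 0.37;0.05 28 6.6 0 0 0 0.4;0.05 30 7 0 0 0 0.43;0.05 31.2 7.3 0 0 0 0.445;0.05 32 7.5 0 0 0 0.45;0.05 32 7.5 0 0 0 0.45;0.05 32 7.5 0 0 0 0.45;0.05 32 7.5 0 0 0 0.45"}}

```text
time_s: 8.48
eef_pos: [512.0, 142.5, 263.0]
ee_rot: [0.0, 0.796, 0.606, -0.0]
force: [-0.9, -0.6, -1.4]
grip_width: 0.129
grip_force: 68.4
```

Run:
```python
from meas import *
s=sense(); q=s["ee_rot"];print(s["eef_pos"],s["force"],q,"yaw",np.arctan2(q[2]**2-q[1]**2,2*q[1]*q[2]))
ims={c:capture(c) for c in("side","top")}
cv2.imwrite("pics/g_s.png",ims["side"][:,:,::-1]);cv2.imwrite("pics/g_t.png",ims["top"][:,:,::-1])
for c in("side","top"):
  for l in("cup","cup_grip","cup_seat","tote_rim"):print(c,l,[(np.round(d["xy"],1).tolist(),round(float(d["score"]),2)) for d in spot_point(c,l)[:5]])
lines(ims["top"])
```

```text
[512.01857765 142.47478501 263.03441113] [-0.89793591 -0.61678856 -1.35840176] [ 4.77933149e-05  7.95664418e-01  6.05737660e-01 -1.36910104e-04] yaw -0.26941103014988166
side cup [([240.1, 225.8], 0.78), ([233.3, 147.7], 0.65), ([218.5, 248.9], 0.62)]
side cup_grip [([225.2, 230.4], 0.97), ([244.0, 123.5], 0.78), ([237.3, 201.5], 0.7), ([338.7, 235.1], 0.68)]
side cup_seat [([238.9, 199.4], 0.9), ([224.3, 234.6], 0.86), ([243.5, 131.1], 0.83)]
side tote_rim [([251.0, 147.4], 0.74)]
top cup [([264.2, 210.4], 0.67), ([296.4, 238.6], 0.5)]
top cup_grip [([257.1, 208.1], 0.85), ([298.5, 224.3], 0.7)]
top cup_seat [([261.0, 206.8], 0.64)]
top tote_rim [([183.9, 176.1], 0.7)]
near 37 [604.8 369.4] [507.1  41.6] angle -1.8604
far 60 [788.5 318.5] [697.4  -4.9] angle -1.8456
left 60 [597.7 378.1] [789.5 324.1] angle -0.2742
right 56 [501.4  53.9] [6.994e+02 4.000e-01] angle -0.2637
```

>>> {"api": "step_arm", "payload": {"commands": "0.05 0 0 1 0 0 0;0.05 0 0 2.5 0 0 0;0.05 0 0 4 0 0 0;0.05 0 0 5.5 0 0 0;0.05 0 0 6.8 0 0 0;0.05 0 0 7.5 0 0 0;0.05 0 0.5 7.5 0 0 0;0.05 0 1 7.5 0 0 0;0.05 0 1.2 7.5 0 0 0;0.05 0 1.2 7.5 0 0 0;0.05 0 1.2 7.5 0 0 0;0.05 0 1.2 7.5 0 0 0"}}

```text
time_s: 9.98
eef_pos: [523.6, 140.1, 188.5]
ee_rot: [0.0, 0.796, 0.606, 0.0]
force: [0.8, -1.0, -0.8]
grip_width: 0.126
grip_force: 68.4
```

```bash
cat > st.py <<'E'
from h import *
s=sense(); p,f=s["eef_pos"],s["force"]; n=np.array([.963,-.2696]); t=np.array([.2696,.963])
print("t %.2f n %.1f s %.1f z %.1f  Fn %.1f Ft %.1f Fz %.1f"%(s["time_s"],n@p[:2],t@p[:2]-356.5,p[2],n@f[:2],t@f[:2],f[2]),"grip",round(s["grip_width"],3),"M",s["wrist_torque"].round(2))
E
python3 st.py
python3 - <<'E'
from h import *
ims={c:capture(c) for c in("side","top")}
cv2.imwrite("pics/h_s.png",ims["side"][:,:,::-1])
k=8;x0,y0=205,100;a=cv2.resize(ims["side"][y0:y0+70,x0:x0+90],None,fx=k,fy=k,interpolation=cv2.INTER_CUBIC)[:,:,::-1]
cv2.imwrite("pics/h.png",a)
E
```

```text
t 9.98 n 466.5 s -80.5 z 188.5  Fn 1.1 Ft -0.7 Fz -0.8 grip 0.126 M [ 0.02 -0.02 -0.03]
```

>>> {"api": "step_arm", "payload": {"commands": "0.05 0 0.2 0 0 0 0;0.05 0 0.4 0 0 0 0;0.05 0 0.6 0 0 0 0;0.05 0 0.7 0 0 0 0;0.05 0 0.8 0 0 0 0;0.05 0 0.8 0 0 0 0"}}

```text
time_s: 10.58
eef_pos: [531.2, 137.9, 188.0]
ee_rot: [-0.0, 0.796, 0.606, -0.0]
force: [-0.5, 0.2, -1.2]
grip_width: 0.126
grip_force: 68.5
```

```bash
python3 st.py
```

```text
t 10.58 n 474.3 s -80.5 z 188.0  Fn -0.6 Ft 0.1 Fz -1.2 grip 0.126 M [0.02 0.19 0.03]
```

>>> {"api": "step_arm", "payload": {"commands": "0.05 0 0.05 0 0 0 0;0.05 0 0.1 0 0 0 0;0.05 0 0.1 0 0 0 0"}}

```text
time_s: 10.83
eef_pos: [531.7, 137.8, 188.0]
ee_rot: [-0.001, 0.796, 0.606, -0.001]
force: [-4.3, 0.2, 1.1]
grip_width: 0.127
grip_force: 68.6
```

```bash
python3 st.py
```

```text
t 10.83 n 474.9 s -80.4 z 188.0  Fn -4.2 Ft -1.0 Fz 1.1 grip 0.127 M [ 0.21  0.99 -0.06]
```

>>> {"api": "step_arm", "payload": {"commands": "0.05 0 -0.04 0 0 0 0;0.05 0 -0.04 0.2 0 0 0;0.05 0 -0.04 0.4 0 0 0;0.05 0 -0.04 0.6 0 0 0;0.05 0 -0.04 0.8 0 0 0;0.05 0 -0.04 0.9 0 0 0;0.05 0 -0.04 0.9 0 0 0"}}

```text
time_s: 11.42
eef_pos: [531.6, 137.7, 178.6]
ee_rot: [-0.0, 0.796, 0.606, -0.0]
force: [-3.6, 1.1, -3.4]
grip_width: 0.122
grip_force: 68.3
```

```bash
python3 st.py
```

```text
t 11.42 n 474.8 s -80.5 z 178.6  Fn -3.7 Ft 0.1 Fz -3.4 grip 0.122 M [ 0.23  0.89 -0.12]
```

>>> {"api": "step_arm", "payload": {"commands": "0.05 0 -0.02 0.1 0 0 0;0.05 0 -0.02 0.2 0 0 0;0.05 0 -0.02 0.3 0 0 0;0.05 0 -0.02 0.4 0 0 0;0.05 0 -0.02 0.5 0 0 0"}}

```text
time_s: 11.83
eef_pos: [531.6, 137.8, 174.0]
ee_rot: [-0.0, 0.796, 0.606, -0.0]
force: [-4.1, 0.7, 2.0]
grip_width: 0.119
grip_force: 68.7
```

```bash
python3 st.py
```

```text
t 11.83 n 474.8 s -80.5 z 174.0  Fn -4.2 Ft -0.5 Fz 2.0 grip 0.119 M [ 0.27  1.03 -0.12]
```

>>> {"api": "step_arm", "payload": {"commands": "0.05 0 0 0.1 0 0 0;0.05 0 0 0.2 0 0 0;0.05 0 0 0.3 0 0 0;0.05 0 0 0.3 0 0 0"}}

```text
time_s: 12.17
eef_pos: [531.6, 137.8, 170.8]
ee_rot: [-0.0, 0.796, 0.606, -0.0]
force: [-3.8, 0.1, -0.7]
grip_width: 0.126
grip_force: 68.5
```

```bash
python3 st.py
```

```text
t 12.17 n 474.8 s -80.5 z 170.8  Fn -3.7 Ft -0.9 Fz -0.7 grip 0.126 M [ 0.24  0.9  -0.11]
```

>>> {"api": "step_arm", "payload": {"commands": "0.05 0 0 0.1 0 0 0;0.05 0 0 0.2 0 0 0;0.05 0 0 0.3 0 0 0;0.05 0 0 0.4 0 0 0;0.05 0 0 0.5 0 0 0;0.05 0 0 0.5 0 0 0"}}

```text
time_s: 12.67
eef_pos: [531.8, 137.8, 166.2]
ee_rot: [0.0, 0.796, 0.606, 0.0]
force: [-4.4, 1.7, 2.0]
grip_width: 0.124
grip_force: 68.9
```

```bash
python3 st.py
```

```text
t 12.67 n 474.9 s -80.4 z 166.2  Fn -4.7 Ft 0.4 Fz 2.0 grip 0.124 M [ 0.23  0.93 -0.07]
```

>>> {"api": "step_arm", "payload": {"commands": "0.05 0 0 0.1 0 0 0;0.05 0 0 0.2 0 0 0;0.05 0 0 0.3 0 0 0;0.05 0 0 0.3 0 0 0"}}

```text
time_s: 13.0
eef_pos: [531.8, 137.8, 163.2]
ee_rot: [0.0, 0.796, 0.606, 0.0]
force: [-4.1, 0.7, 4.1]
grip_width: 0.124
grip_force: 69.2
```

```bash
python3 st.py
```

```text
t 13.00 n 475.0 s -80.4 z 163.2  Fn -4.2 Ft -0.4 Fz 4.1 grip 0.124 M [ 0.2   0.91 -0.08]
```

>>> {"api": "step_arm", "payload": {"commands": "0.05 0 0 0.1 0 0 0;0.05 0 0 0.2 0 0 0;0.05 0 0 0.3 0 0 0;0.05 0 0 0.3 0 0 0"}}

```text
time_s: 13.33
eef_pos: [531.9, 137.8, 160.4]
ee_rot: [0.0, 0.796, 0.606, 0.0]
force: [-5.3, 0.5, 5.3]
grip_width: 0.122
grip_force: 69.5
```

```bash
python3 st.py
```

```text
t 13.33 n 475.1 s -80.4 z 160.4  Fn -5.2 Ft -1.0 Fz 5.3 grip 0.122 M [ 0.17  0.92 -0.11]
```

>>> {"api": "step_arm", "payload": {"commands": "0.05 0 0 0.1 0 0 0;0.05 0 0 0.2 0 0 0;0.05 0 0 0.3 0 0 0;0.05 0 0 0.4 0 0 0;0.05 0 0 0.5 0 0 0;0.05 0 0 0.6 0 0 0"}}

```text
time_s: 13.83
eef_pos: [532.3, 137.7, 154.8]
ee_rot: [0.001, 0.796, 0.606, 0.001]
force: [-3.6, 0.7, 7.5]
grip_width: 0.12
grip_force: 69.8
```

```bash
python3 st.py
```

```text
t 13.83 n 475.5 s -80.4 z 154.8  Fn -3.7 Ft -0.3 Fz 7.5 grip 0.12 M [ 0.09  0.79 -0.11]
```

>>> {"api": "step_arm", "payload": {"commands": "0.05 0 0 0.1 0 0 0;0.05 0 0 0.2 0 0 0;0.05 0 0 0.3 0 0 0;0.05 0 0 0.4 0 0 0;0.05 0 0 0.5 0 0 0;0.05 0 0 0.6 0 0 0;0.05 0 0 0.7 0 0 0;0.05 0 0 0.8 0 0 0;0.05 0 0 0.9 0 0 0;0.05 0 0 1 0 0 0"}}

```text
time_s: 14.67
eef_pos: [532.3, 137.7, 144.8]
ee_rot: [0.001, 0.796, 0.606, 0.001]
force: [-2.9, 1.4, 8.5]
grip_width: 0.124
grip_force: 69.9
```

```bash
python3 st.py
```

```text
t 14.67 n 475.5 s -80.3 z 144.8  Fn -3.2 Ft 0.6 Fz 8.5 grip 0.124 M [ 0.1   0.83 -0.12]
```

>>> {"api": "step_arm", "payload": {"commands": "0.05 0 0 0.1 0 0 0;0.05 0 0 0.2 0 0 0;0.05 0 0 0.3 0 0 0;0.05 0 0 0.4 0 0 0;0.05 0 0 0.5 0 0 0;0.05 0 0 0.6 0 0 0;0.05 0 0 0.7 0 0 0;0.05 0 0 0.8 0 0 0;0.05 0 0 0.9 0 0 0;0.05 0 0 1 0 0 0"}}

```text
time_s: 15.5
eef_pos: [532.4, 137.7, 134.8]
ee_rot: [0.001, 0.796, 0.606, 0.001]
force: [-4.4, 0.7, 7.6]
grip_width: 0.126
grip_force: 69.8
```

```bash
python3 st.py
```

```text
t 15.50 n 475.5 s -80.3 z 134.8  Fn -4.4 Ft -0.5 Fz 7.6 grip 0.126 M [ 0.11  0.69 -0.2 ]
```

Expected home is at TCP z of about 128.5, so slower now.

>>> {"api": "step_arm", "payload": {"commands": "0.05 0 0 0.05 0 0 0;0.05 0 0 0.1 0 0 0;0.05 0 0 0.15 0 0 0;0.05 0 0 0.2 0 0 0;0.05 0 0 0.25 0 0 0;0.05 0 0 0.3 0 0 0;0.05 0 0 0.35 0 0 0;0.05 0 0 0.4 0 0 0"}}

```text
time_s: 16.17
eef_pos: [532.4, 137.7, 130.9]
ee_rot: [0.001, 0.796, 0.606, 0.001]
force: [-3.0, 1.3, 7.9]
grip_width: 0.126
grip_force: 69.8
```

>>> {"api": "step_arm", "payload": {"commands": "0.05 0 0 0.05 0 0 0;0.05 0 0 0.1 0 0 0;0.05 0 0 0.1 0 0 0"}}

```text
time_s: 16.42
eef_pos: [532.4, 137.7, 129.8]
ee_rot: [0.001, 0.796, 0.606, 0.001]
force: [-3.6, 0.4, 6.1]
grip_width: 0.127
grip_force: 69.7
```

>>> {"api": "step_arm", "payload": {"commands": "0.05 0 0 0.05 0 0 0;0.05 0 0 0.1 0 0 0;0.05 0 0 0.1 0 0 0"}}

```text
time_s: 16.67
eef_pos: [532.4, 137.7, 128.7]
ee_rot: [0.001, 0.796, 0.606, 0.001]
force: [-3.8, 0.6, 7.5]
grip_width: 0.123
grip_force: 69.7
```

>>> {"api": "step_arm", "payload": {"commands": "0.05 0 0 0.05 0 0 0;0.05 0 0 0.1 0 0 0;0.05 0 0 0.1 0 0 0"}}

```text
time_s: 16.92
eef_pos: [532.6, 137.7, 128.6]
ee_rot: [0.001, 0.796, 0.606, 0.001]
force: [-5.1, 0.9, 12.4]
grip_width: 0.126
grip_force: 70.5
```

>>> {"api": "step_arm", "payload": {"commands": "0.05 0 0 0.03 0 0 0;0.05 0 0 0.06 0 0 0;0.05 0 0 0.06 0 0 0"}}

```text
time_s: 17.17
eef_pos: [532.8, 137.6, 128.5]
ee_rot: [0.001, 0.796, 0.606, 0.002]
force: [-5.8, 0.4, 17.3]
grip_width: 0.123
grip_force: 71.1
```

The cup stopped at z 128.5, exactly where home should be, with the force rising to 17 N. I'll relieve the press, release, and look.

>>> {"api": "step_arm", "payload": {"commands": "0.05 0 0 -0.1 0 0 0;0.05 0 0 -0.1 0 0 0;0.45 0 0 -0.1 0 0 0;0.45 0 0 -0.1 0 0 0;0.45 0 0 -0.1 0 0 0;0.45 0 0 -0.1 0 0 0;0.45 0 0 -0.1 0 0 0;0.45 0 0 -0.1 0 0 0", "newtons": 20}}

```text
time_s: 17.83
eef_pos: [531.7, 137.8, 127.4]
ee_rot: [0.0, 0.796, 0.606, 0.0]
force: [1.0, 0.2, -0.1]
grip_width: 0.452
grip_force: 0.0
```

>>> {"api": "step_arm", "payload": {"commands": "0.45 0 0 -1 0 0 0;0.45 0 0 -3 0 0 0;0.45 0 0 -6 0 0 0;0.45 0 0 -10 0 0 0;0.45 0 0 -14 0 0 0;0.45 0 0 -16 0 0 0;0.45 -4 -8 -16 0 0 0;0.45 -8 -12 -16 0 0 0;0.45 -12 -16 -16 0 0 0;0.45 -15 -20 -16 0 0 0;0.45 -18 -22 -16 0 0 0;0.45 -20 -22 -16 0 0 0;0.45 -20 -22 -16 0 0 0"}}

```text
time_s: 18.92
eef_pos: [271.7, 9.2, 287.9]
ee_rot: [0.001, 0.795, 0.607, 0.0]
force: [0.9, -2.1, 1.3]
grip_width: 0.448
grip_force: 0.0
```

```bash
python3 st.py
python3 - <<'E'
from meas import *
ims={c:capture(c) for c in("side","top")}
print([(c,l,[(np.round(d["xy"],1).tolist(),round(float(d["score"]),2)) for d in spot_point(c,l)[:5]]) for c in("side","top") for l in("cup_grip","cup_seat")])
lines(ims["top"])
k=6;a=cv2.resize(ims["side"][115:205,222:322],None,fx=4,fy=6.6,interpolation=cv2.INTER_CUBIC) if 0 else cv2.resize(ims["side"][115:207,225:291],(400,558),interpolation=cv2.INTER_CUBIC)
b=cv2.resize(ims["top"][140:232,150:216],(400,558),interpolation=cv2.INTER_CUBIC)
cv2.imwrite("pics/end.png",np.hstack([a,b])[:,:,::-1])
# prediction when home
c=np.array([.963,-.2696]);
for n,g in(("grip",143),("seat",120)): print(n,[proj(v,[532.5,137.7,g]).round(1).tolist() for v in("side","top")])
E
```

```text
t 18.92 n 259.2 s -274.4 z 287.9  Fn 1.5 Ft -1.8 Fz 1.3 grip 0.448 M [-0.02 -0.    0.02]
[('side', 'cup_grip', [([248.2, 156.6], 0.85), ([224.6, 228.6], 0.79), ([237.3, 201.5], 0.79)]), ('side', 'cup_seat', [([225.9, 235.0], 0.93), ([235.9, 202.5], 0.65), ([252.7, 157.5], 0.59)]), ('top', 'cup_grip', [([258.0, 207.1], 0.66), ([297.7, 223.6], 0.57), ([204.3, 186.2], 0.53)]), ('top', 'cup_seat', [([299.7, 229.5], 0.84), ([263.9, 208.8], 0.55), ([209.4, 184.3], 0.53)])]
near 37 [604.  369.6] [507.7  41.4] angle -1.8561
far 60 [788.5 318.5] [697.4  -4.9] angle -1.8456
left 60 [597.7 378.1] [789.5 324.1] angle -0.2742
right 56 [501.4  53.9] [6.994e+02 4.000e-01] angle -0.2637
grip [[249.0, 154.4], [202.4, 182.5]]
seat [[249.1, 159.2], [203.3, 183.7]]
```

View pics/end.png

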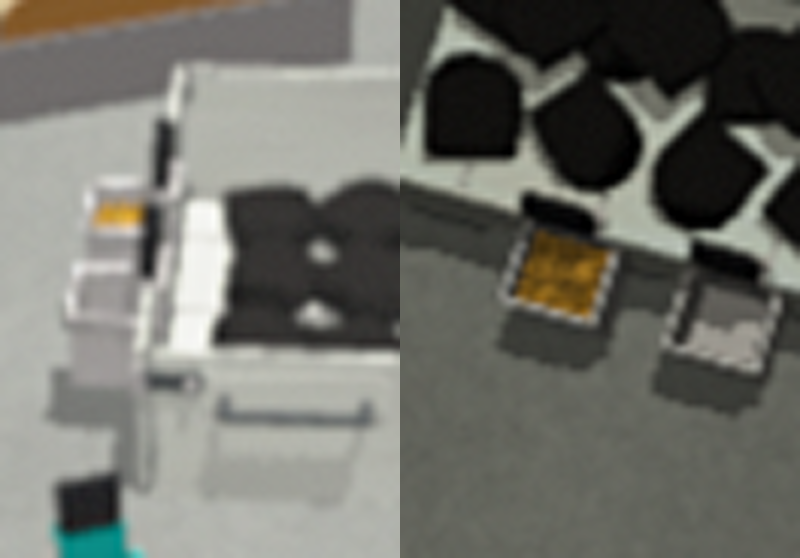

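The empty cup hangs on the near wall in line with the full cup and at the same height. Its body is at about (105,320) in the side view and (725,330) in the top view. The tote's far, left and right rims measure the same as before.

```bash
python3 -c "
from rig import *
print(finish_job())"
```

```text
the job is handed in; nothing more can be done
None
```

The empty cup hangs fully home on the tote's near rim, about 80 mm to the right of the rim's middle. I pressed it down with at most about 17 N and let go; the tote and full cup did not visibly move, and I handed the job in at about 19 s.

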